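# Ballast the display post with opposed slotted weights

### The job

The display post on the stall needs its second ballast weight. First turn the slotted disc already lying on the post's foot, by its tab, so that its slot faces straight toward the wooden ledge; then slide the other disc off the ledge, slot first, fully home round the stem so that it lies flat on the first with the two slots on opposite sides and neither can slide off. Leave both discs centred on the stem and the black ring box beside the ledge where it is.

Things in the scene. Friction and masses are not known exactly. Their poses are not given: they have to be found in the camera images.
- stem_foot (a point): Display post, fixed: point on its stem's axis at the top of its round wooden foot (124 mm diameter, 12 mm high), where the lower disc lies. The stem is 14 mm thick; a wooden finial on it, 34 mm wide, 90 to 120 mm above the table, makes discs come in sideways. z up; x points from the ledge towards the stem, the way the second disc is slid.
- ledge_top (a point): Centre of the top of the post's wooden ledge, on the -x side of the stem: 64 to 214 mm from the stem's axis, 70 mm wide, top 33 mm above the table (1 mm higher than the lower disc's top). Axes as stem_foot.
- lower_mid (a point): Lower disc, loose, flat on the foot round the stem: grey, 110 mm diameter, 20 mm thick, 0.4 kg. Point: its centre, half-way up, 22 mm above the table; on the stem's axis when home. z up, x to its slot's mouth, tab at -x. At the start the tab points 55 to 100 degrees counter-clockwise (from above) of stem_foot's x; it can swing freely through stem_foot's +y and +x sides.
- lower_mouth (a point): Middle of the lower disc's slot mouth at the rim, 55 mm from the centre, half-way up. The slot is 18 mm wide, from the rim to 9 mm past the centre, its mouth flared to 40 mm. Opposite it the flat tab, 36 mm wide, sticks out to 90 mm from the centre; top level with the disc's, underside 4 mm higher. Pushed round by the tab, the disc creeps out along its slot by 10 mm or so.
- upper_mid (a point): Second disc, same size and shape as the lower one, loose on the ledge, slot roughly towards the stem (up to 16 degrees off), tab away from it. Point: its centre, half-way up, 43 mm above the table on the ledge, 42 mm when it lies on the lower disc. z up, x to its slot's mouth, tab at -x.
- upper_mouth (a point): Middle of the second disc's slot mouth at the rim, 55 mm from the disc's centre, half-way up. Slot and tab as on the lower disc.
- ringbox_a: Black ring display box, 64 by 64 mm, 29 mm high, loose on the table beside the ledge on its +y side (stem_foot's axes), 115 to 125 mm from the ledge's centre line. Origin at the centre of its underside. A bystander.
Things that resemble listed ones, but are neither listed nor needed, are in the scene too. What is shaped like the part that bears upper_mid but orange or pink is not meant.

How it is judged:
On the way, in this order (a step that is already met when the one before it is completed fails the run):
1. the lower disc has been turned so that its slot faces the ledge (within 35 degrees), still on the stem (x of lower_mouth in the frame of stem_foot below -0.045 m and horizontal distance between lower_mid and stem_foot below 0.012 m), for 0.2 s.
2. the second disc has been slid home round the stem, flat on the lower one (horizontal distance between upper_mid and stem_foot below 0.008 m and height (world z) of upper_mid between 0.039 and 0.046 m and angle between upper_mid's own z axis and vertical below 0.05 rad), for 0.2 s.
At the end, for the whole second after the job is handed in: Both discs lie flat (within 3 degrees), one on the other on the post's foot, each centred within 8 mm of the stem's axis; the lower slot faces the ledge within about 40 degrees and the two slots are opposite within about 40 degrees; both discs at rest; the ring box within 30 mm of where it was (all of step 2 and horizontal distance between lower_mid and stem_foot below 0.008 m and height (world z) of lower_mid between 0.019 and 0.025 m and angle between lower_mid's own z axis and vertical below 0.05 rad and x of upper_mouth in the frame of lower_mid below -0.042 m and x of lower_mouth in the frame of stem_foot below -0.042 m and linear speed of each of lower, upper below 0.02 m/s); the robot touches nothing.
It fails at once if the ring box beside the ledge is moved by more than 30 mm (distance of ringbox_a from where it was at the start of the episode above 0.03 m).
It also fails if it takes over 59 s, if anything falls off the work surface, if the arm or the gripper's body presses on something with over 40 N, if the wrist force passes 120 N, or if a joint passes its speed limit or range.

### The arm

A 6-joint arm with a two-finger parallel gripper is mounted at the origin on the work surface. World frame = base frame: x ahead of the robot, y to its left, z up, the work surface at z = 0. Lengths are in m, angles in rad, forces in N, time in s.
With the tool pointing down it reaches from about 0.35 to 0.775 m from the base axis. Payload 7.3 kg.
Tool frame: the origin (TCP) lies at the very end of the fingers, on their centre line; the grasp point (between the pads) lies 19 mm behind it (robot.pinch_z is the distance from the TCP to the grasp point, in m); z points along the fingers, y is the line along which they close (so a half turn about z gives the same grasp; the last joint's range is limited). The gripper opens to 92 mm and grips with 3 to 60 N. Pads are 19 mm wide; open, the fingers measure 130 mm over their backs; the gripper's body (75 mm by 190 mm) begins 47 mm behind the grasp point.
Start: joints at [-1.442, 0.342, 1.524, -0, 1.275, -0.146], TCP at [0.142, -0.505, 0.227] pointing down, gripper open.
Joint ranges: [-2.53, 2.53], [-0.77, 2.02], [0.04, 2.7], [-1, 4.14], [0.28, 2.66], [-3.11, 3.11]. Speed limits (rad/s): [2.57, 2.57, 3.14, 3.14, 3.14, 3.14].

### API

Orientations are given as [roll, pitch, yaw] about the fixed x, y, z axes, in that order (R = Rz(yaw) Ry(pitch) Rx(roll)).
In Python, from cell import robot gives the robot as it stands.
- The arm moves only by the tool move_arm, never from a script. Its argument "motion" is a list of rows, each a list of 6 numbers: the shift along the tool's x, y, z in units of 0.1 m (1.0 is 0.1 m), then the turn, a rotation vector about the tool's x, y, z in units of pi rad (1.0 is pi rad). In form: [[dx, dy, dz, rx, ry, rz], ...]. A call has 1 to 12 rows; each row is the pose to reach, as a shift and turn from the pose commanded when the call began, along the tool's axes at that moment, turning the shorter way round; what a row does not reach only later rows make up. A row lasts 1/8 s, in which the tool goes at most 62.5 mm and 10.7 degrees, less where a joint would pass 70% of its speed; a pose out of reach is approached as far as the arm can. A call with a number of a shift or a turn outside -1 to 1 is refused whole. A call with a gripper value outside its range is refused whole. "fingers" is the opening, from -1 (shut) to 1 (fully open), set as the call begins (left out, the last holds). The fingers move at their own pace and stop on an object; "newtons" is the grip in N (left out, the last holds). Time passes only in rows, so rows that repeat a pose let the fingers close. It gives the time, the measured TCP pose, the force, the opening and the grip force at its end, in the units of the state.
- robot.observe(): the state, without advancing time (a new reading comes with each control period).
- robot.read_camera(name): name is "side" or "top" or "wrist"; returns a dict with "image" (420x560x3 uint8, red, green, blue), "range_z" (420x560 float32, m along the optical axis (not along the pixel's ray), 0 where there is no reading), "vfov" (degrees; the focal length in pixels is half the picture's height over the tangent of half this angle, whatever the lens; pixels are square), "cx", "cy" (the principal point, pixels), "extrinsics" (4x4, takes a point from camera to world coordinates); the wrist camera has in their place "hand_eye" (4x4, takes a point from camera to tool coordinates, whose origin is the TCP and whose axes are the flange's). Camera axes: x right, y up, looking along -z (the intrinsics and any distortion apply to the point x, -y, -z); pixel columns grow to the right and rows downward; lengths in m; the calibration is good to about 2 mm. A picture is of the moment at which its call begins: read the wrist's pose just before it.
- robot.hand_in(): hands the job in; it is judged then, once.
The state is a dict: "time": time; "qpos": joint angles; "qvel": joint speeds; "joint_efforts": joint torques, N m; "tool_pos": TCP position; "tool_rot": TCP orientation; "contact_force": force on the tool from outside, world axes, zero at the start; "torque": the same for the moment, N m; "opening": finger opening in m; "grip_force": force on a finger pad.
Only numpy, scipy, OpenCV 4.12 (cv2) and the standard library are available. Lean on these libraries where they do the work, as an engineer would, in place of code of your own. Each camera call takes 0.05 s, during which the arm holds its last target. There are 200 camera calls.

## Working session

There is one attempt and no reset: what is moved stays moved. The work goes in short steps, Python scripts to look and compute and a tool call to move; the robot and the scene stay as the last step left them, time stands still between calls to the robot, and variables do not carry over. Pictures are saved under pics/ and viewed, at most 10 in all, crops included, and the job is handed in when it is done.

Besides the shell and the picture viewer there is one more tool, called after "Request:" by a JSON object that holds its "op" and its "data", one argument or row to a line. move_arm: Moves the arm, as the interface text tells. Shifts and turns lie within -1 to 1; 1 stands for 0.1 m of shift or pi rad of turn. Its arguments: {"type":"object","properties":{"motion":{"type":"array"},"fingers":{"type":"number"},"newtons":{"type":"number"}},"required":["motion"]}

```bash
mkdir -p pics; cat > h.py <<'E'
import numpy as np, cv2
from cell import robot
from scipy.spatial.transform import Rotation as R
def cam(n):
    s=robot.observe(); c=robot.read_camera(n)
    if 'hand_eye' in c:
        T=np.eye(4); r=np.array(s['tool_rot'])
        T[:3,:3]=R.from_euler('xyz',r).as_matrix() if r.size==3 else r
        T[:3,3]=s['tool_pos']; c['E']=T@c['hand_eye']
    else: c['E']=np.array(c['extrinsics'])
    return c
def rays(c,uv):
    uv=np.atleast_2d(uv).astype(float); f=210/np.tan(np.radians(c['vfov'])/2)
    d=np.c_[(uv[:,0]-c['cx'])/f,-(uv[:,1]-c['cy'])/f,-np.ones(len(uv))]
    return d@c['E'][:3,:3].T, c['E'][:3,3]
def onplane(c,uv,z):
    d,o=rays(c,uv); return o+d*((z-o[2])/d[:,2])[:,None]
def cloud(c):
    v,u=np.mgrid[:420,:560]; d,o=rays(c,np.c_[u.ravel(),v.ravel()])
    return (o+d*c['range_z'].reshape(-1,1)).reshape(420,560,3)
def save(c,n): cv2.imwrite('pics/'+n,cv2.cvtColor(c['image'],cv2.COLOR_RGB2BGR))
E
python3 - <<'E'
from h import *
print(robot.observe())
a=cam('top');b=cam('side')
for c in(a,b): print({k:v for k,v in c.items() if k not in('image','range_z')})
im=np.hstack([a['image'],b['image']])
save(a,'top.png');save(b,'side.png')
np.save('top.npy',a,allow_pickle=True)
E
```

```text
{'time': 0.0, 'qpos': array([-1.44200635e+00,  3.42708457e-01,  1.52499465e+00,  6.28395745e-06,
        1.27538185e+00, -1.46047003e-01]), 'qvel': array([-7.86439555e-04, -1.61821946e-03,  1.64838126e-03,  1.31531950e-03,
        1.31187520e-03, -2.42447153e-05]), 'joint_efforts': array([ 2.49384168e-03, -4.31240773e+01, -2.44221818e+01,  7.18382397e-02,
        5.60151483e-02, -1.67028834e-04]), 'tool_pos': array([ 0.14242847, -0.5049041 ,  0.22606017]), 'tool_rot': array([-3.14011712e+00, -2.23116575e-04,  2.74834976e-01]), 'contact_force': array([-0.18105991, -0.5678824 ,  0.39909476]), 'torque': array([ 0.01023148,  0.05683865, -0.01520349]), 'grip_force': 0.0, 'opening': 0.09230244945206313}
{'vfov': 54.134357982282566, 'cx': 274.2597112430087, 'cy': 215.11118179915238, 'extrinsics': array([[ 1.87443919e-01,  9.58314518e-01, -2.15634092e-01,
         3.41592847e-01],
       [-9.82275265e-01,  1.82807745e-01, -4.14322624e-02,
         3.85230243e-02],
       [-2.85556364e-04,  2.19578261e-01,  9.75594847e-01,
         6.83251603e-01],
       [ 0.00000000e+00,  0.00000000e+00,  0
[... 280 characters left out ...]
      6.83251603e-01],
       [ 0.00000000e+00,  0.00000000e+00,  0.00000000e+00,
         1.00000000e+00]])}
{'vfov': 55.83498236942492, 'cx': 275.94080117722433, 'cy': 213.59959714437173, 'extrinsics': array([[-0.81839662,  0.29027593, -0.49595046,  0.15773867],
       [-0.5745991 , -0.42526517,  0.69927492,  0.49922784],
       [-0.00792778,  0.85725692,  0.51482786,  0.41187231],
       [ 0.        ,  0.        ,  0.        ,  1.        ]]), 'E': array([[-0.81839662,  0.29027593, -0.49595046,  0.15773867],
       [-0.5745991 , -0.42526517,  0.69927492,  0.49922784],
       [-0.00792778,  0.85725692,  0.51482786,  0.41187231],
       [ 0.        ,  0.        ,  0.        ,  1.        ]])}
```

View pics/top.png

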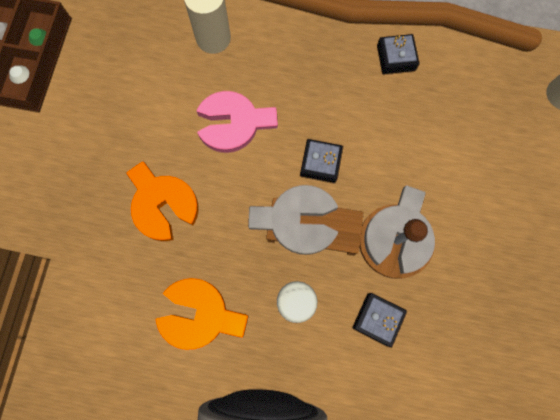

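View pics/side.png

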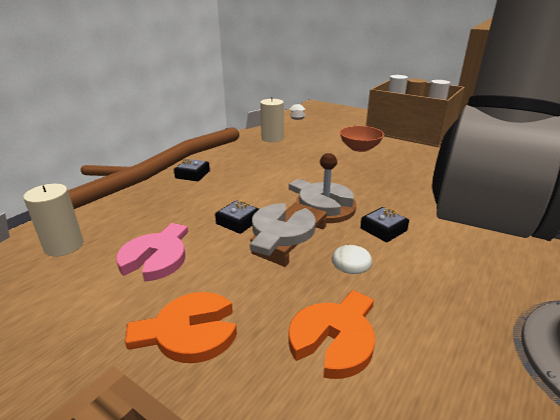

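Top view: stem and finial at (415,230), lower disc centred at about (398,240) with its tab up at (411,198) and slot down. The second disc is at (305,219) on the ledge, slot right and tab left at (260,218). The ring box beside the ledge is at (322,160).

```bash
cat > meas.py <<'E'
from h import *
def masks(c):
    P=cloud(c); hsv=cv2.cvtColor(c['image'],cv2.COLOR_RGB2HSV)
    g=(hsv[...,1]<60)&(hsv[...,2]>70)&(c['range_z']>0)
    return P,g
def disc(c,z,near,rad=.11,tol=.006):
    P,g=masks(c)
    m=g&(abs(P[...,2]-z)<tol)&(np.hypot(P[...,0]-near[0],P[...,1]-near[1])<rad)
    m=cv2.morphologyEx(m.astype(np.uint8),cv2.MORPH_OPEN,np.ones((3,3)))
    n,l,s,_=cv2.connectedComponentsWithStats(m)
    m=np.isin(l,[i for i in range(1,n) if s[i,4]>60])
    v,u=np.nonzero(m)
    q=onplane(c,np.c_[u,v],z)[:,:2]
    # circle fit: hull points iteratively near 55 mm radius
    ct=np.vectorize
    h=[]
    for k in cv2.findContours(m.astype(np.uint8),cv2.RETR_EXTERNAL,cv2.CHAIN_APPROX_NONE)[0]: h.append(k[:,0])
    b=onplane(c,np.vstack(h),z)[:,:2]
    from scipy.optimize import least_squares
    x0=np.median(q,0)
    r=least_squares(lambda x:np.hypot(*(b-x).T)-.0545,x0,loss='cauchy',f_scale=.0015)
    x=r.x; d=q-x; rr=np.hypot(*d.T); t=d[(rr>.063)&(rr<.088)]
    tm=t.mean(0) if len(t) else np.zeros(2)
    return x,np.arctan2(tm[1],tm[0]),rr.max(),len(t),np.median(P[...,2][m]),np.sum(abs(np.hypot(*(b-x).T)-.0545)<.002),len(b)
E
python3 - <<'E'
from meas import *
c=np.load('top.npy',allow_pickle=True).item()
P=cloud(c)
print('px',P[219,290],P[250,415],P[218,260],P[198,411],P[230,415],P[230,345])
u=disc(c,.053,P[219,290]); l=disc(c,.032,P[240,400])
print(u);print(l)
# finial (dark brown ball)
m=(P[...,2]>.085)&(P[...,2]<.13)&(np.hypot(P[...,0]-P[240,400,0],P[...,1]-P[240,400,1])<.08)
v,w=np.nonzero(m); print('finial',len(v),onplane(c,[[w.mean(),v.mean()]],.105),P[m].max(0),P[m].min(0))
hsv=cv2.cvtColor(c['image'],cv2.COLOR_RGB2HSV)
# foot (saturated wood) and ledge heights
for n,z,ce in(('ledge',.033,P[230,345]),('foot',.012,P[240,400])):
    m=(abs(P[...,2]-z)<.005)&(hsv[...,1]>70)&(np.hypot(P[...,0]-ce[0],P[...,1]-ce[1])<(.2 if n=='ledge' else .08))
    m=cv2.morphologyEx(m.astype(np.uint8),cv2.MORPH_OPEN,np.ones((3,3)))
    n2,L,s,_=cv2.connectedComponentsWithStats(m); print(n,s[1:][s[1:,4]>60])
    if n=='foot':
        v,w=np.nonzero(m); h=np.vstack([k[:,0] for k in cv2.findContours(m,0,1)[0]])
        b=onplane(c,h,z)[:,:2]
        from scipy.optimize import least_squares
        print(least_squares(lambda x:np.hypot(*(b-x).T)-.062,ce[:2],loss='cauchy',f_scale=.0015).x)
    else:
        v,w=np.nonzero(m); q=onplane(c,np.c_[w,v],z)[:,:2]; r=cv2.minAreaRect((q*1000).astype(np.float32)); print(r)
v,w=np.nonzero((P[...,2]>.02)&(P[...,2]<.035)&(np.hypot(P[...,0]-P[160,322,0],P[...,1]-P[160,322,1])<.06)&(c['image'].max(2)<130)); print('box',P[v,w].mean(0))
E
```

```text
px [0.48000353 0.03986971 0.05015241] [ 0.47187845 -0.1652961   0.03052225] [0.47282009 0.08665269 0.04970433] [ 0.55619933 -0.14900653  0.03077037] [ 0.48272683 -0.1351335   0.11686539] [ 0.48272326 -0.05037049  0.03208609]
(array([0.48425264, 0.01766591]), np.float64(1.7339691094817022), np.float64(0.08788750804497698), 351, np.float64(0.051678371756723906), np.int64(144), 306)
(array([ 0.48583606, -0.13863136]), np.float64(-0.16233952135625485), np.float64(0.11544012596117119), 319, np.float64(0.030495464223066038), np.int64(139), 376)
finial 446 [[ 0.48531145 -0.13939638  0.105     ]] [ 0.50194422 -0.12342701  0.11954519] [ 0.46936465 -0.15649782  0.09784446]
ledge [[ 300  208   64   46 1529]
 [ 267  231    9   10   70]]
((481.33929443359375, -1.2698516845703125), (69.7340316772461, 149.30987548828125), 1.7310386896133423)
foot [[360 208  60  71 930]]
[ 0.49010027 -0.14593021]
box [0.59410135 0.00469683 0.02524811]
```

```bash
cat > go.py <<'E'
from h import *
def go(x,y,z,yawdeg):
    s=robot.observe(); r=R.from_euler('xyz',s['tool_rot'])
    t=R.from_euler('xyz',[np.pi,0,np.radians(yawdeg)])
    print('row',np.round(np.r_[r.inv().apply(np.array([x,y,z])-s['tool_pos'])/.1,(r.inv()*t).as_rotvec()/np.pi],4),'t',s['time'])
E
python3 -c "
from go import *
go(.562,-.1505,.18,171); go(.562,-.1505,.18,90)"
```

```text
row [ 4.9997e+00 -2.2724e+00  4.6550e-01 -0.0000e+00 -6.0000e-04 -8.6250e-01] t 0.1
row [ 4.9997e+00 -2.2724e+00  4.6550e-01 -3.0000e-04 -3.0000e-04 -4.1250e-01] t 0.1
```

Request:
{"op": "move_arm", "data": {
  "motion": [
    [0.5,-0.23,0.05,0,0,0],
    [1,-0.45,0.05,0,0,0],
    [1,-0.45,0.05,0,0,0]
  ],
  "fingers": 1
}}

```text
time: 0.48
tool_pos: [0.2286, -0.4325, 0.2216]
tool_rot: [-3.14, -0.001, 0.279]
contact_force: [-0.3, -0.3, 0.8]
opening: 0.0918
grip_force: 0.0
```

Request:
{"op": "move_arm", "data": {
  "motion": [
    [0.5,-0.23,0.05,0,0,0],
    [1,-0.45,0.05,0,0,0],
    [1,-0.45,0.05,0,0,0]
  ]
}}

```text
time: 0.85
tool_pos: [0.3121, -0.3629, 0.2166]
tool_rot: [-3.141, -0.0, 0.279]
contact_force: [-0.4, -0.7, -0.4]
opening: 0.0919
grip_force: 0.0
```

Request:
{"op": "move_arm", "data": {
  "motion": [
    [0.5,-0.23,0.05,0,0,0],
    [1,-0.45,0.05,0,0,0],
    [1,-0.45,0.05,0,0,0]
  ]
}}

```text
time: 1.23
tool_pos: [0.3958, -0.2932, 0.2115]
tool_rot: [-3.142, -0.0, 0.278]
contact_force: [-0.0, 0.1, 0.1]
opening: 0.0919
grip_force: 0.0
```

Request:
{"op": "move_arm", "data": {
  "motion": [
    [0.5,-0.23,0.05,0,0,0],
    [1,-0.45,0.05,0,0,0],
    [1,-0.45,0.05,0,0,0]
  ]
}}

```text
time: 1.6
tool_pos: [0.4797, -0.2234, 0.2063]
tool_rot: [3.141, 0.0, 0.277]
contact_force: [-0.3, -0.8, -1.0]
opening: 0.0919
grip_force: 0.0
```

Request:
{"op": "move_arm", "data": {
  "motion": [
    [0.5,-0.23,0.05,0,0,-0.06],
    [1,-0.47,0.05,0,0,-0.12],
    [1,-0.47,0.05,0,0,-0.18],
    [1,-0.47,0.05,0,0,-0.24],
    [1,-0.47,0.05,0,0,-0.3],
    [1,-0.47,0.05,0,0,-0.36],
    [1,-0.47,0.05,0,0,-0.42],
    [1,-0.47,0.05,0,0,-0.42]
  ]
}}

```text
time: 2.6
tool_pos: [0.5612, -0.1537, 0.2016]
tool_rot: [-3.141, 0.001, 1.591]
contact_force: [0.5, 0.1, 1.0]
opening: 0.092
grip_force: 0.0
```

Request:
{"op": "move_arm", "data": {
  "motion": [
    [0,0,0,0,0,-0.06],
    [0,0,0,0,0,-0.12],
    [0,0,0,0,0,-0.18],
    [0,0,0,0,0,-0.24],
    [0,0,0,0,0,-0.3],
    [0,0,0,0,0,-0.36],
    [0,0,0,0,0,-0.42],
    [0,0,0,0,0,-0.44],
    [0,0,0,0,0,-0.44]
  ]
}}

```text
time: 3.72
tool_pos: [0.5617, -0.1525, 0.2017]
tool_rot: [-3.141, -0.0, 2.972]
contact_force: [-0.2, -0.2, 0.8]
opening: 0.0918
grip_force: 0.0
```

```bash
python3 - <<'E'
from meas import *
from go import go
print(robot.observe()['qpos'])
c=cam('wrist');save(c,'w1.png')
print(disc(c,.032,[.486,-.139]))
P=cloud(c);m=(P[...,2]>.085)&(P[...,2]<.13)&(np.hypot(P[...,0]-.486,P[...,1]+.139)<.05)
v,w=np.nonzero(m); 
if len(v): print('finial',len(v),onplane(c,[[w.mean(),v.mean()]],.105),P[m].max(0),P[m].min(0))
go(.562,-.1505,.18,171)
E
```

```text
[-3.96449298e-01  4.66207120e-01  1.40095641e+00 -5.01649623e-04
  1.27445566e+00 -1.79702256e+00]
(array([ 0.48552347, -0.14110484]), np.float64(-0.1619125113590217), np.float64(0.08950775492195019), 1058, np.float64(0.03241654449169823), np.int64(292), 600)
finial 2082 [[ 0.48494303 -0.14076938  0.105     ]] [ 0.50175371 -0.12435218  0.12140762] [ 0.46875358 -0.15731028  0.10335079]
row [ 7.000e-04  1.780e-02  2.167e-01 -1.000e-04 -0.000e+00 -4.100e-03] t 3.775
```

View pics/w1.png

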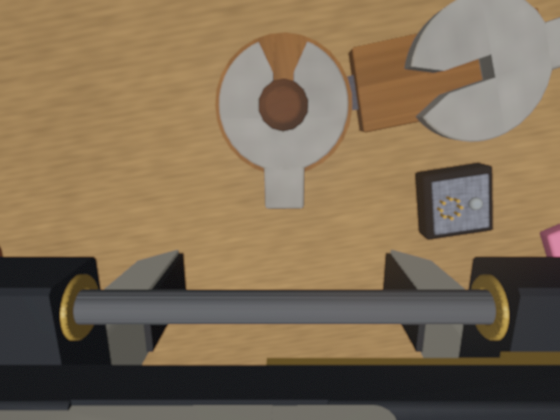

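Wrist view: the lower disc is centred on the stem at about (283,105), with its tab at (284,188) lying under the fingers' centre line. Both agree with the top view to within 2 mm.

Request:
{"op": "move_arm", "data": {
  "motion": [
    [0,0,0.5,0,0,0],
    [0,-0.01,1,0,0,0],
    [0,-0.01,1,0,0,0]
  ]
}}

```text
time: 4.15
tool_pos: [0.5593, -0.1517, 0.0984]
tool_rot: [3.14, -0.008, 2.974]
contact_force: [-0.2, 0.6, 0.2]
opening: 0.0923
grip_force: 0.0
```

Request:
{"op": "move_arm", "data": {
  "motion": [
    [0,0,0.45,0,0,0],
    [0,0,0.75,0,0,0],
    [0,0,0.89,0,0,0],
    [0,0,0.89,0,0,0]
  ]
}}

```text
time: 4.65
tool_pos: [0.5625, -0.1525, 0.0136]
tool_rot: [-3.141, 0.001, 2.976]
contact_force: [-0.2, 0.5, 0.6]
opening: 0.0919
grip_force: 0.0
```

Request:
{"op": "move_arm", "data": {
  "motion": [
    [0,0,0,0,0,0],
    [0,0,0,0,0,0],
    [0,0,0,0,0,0],
    [0,0,0,0,0,0],
    [0,0,0,0,0,0],
    [0,0,0,0,0,0]
  ],
  "fingers": -1,
  "newtons": 12
}}

```text
time: 5.4
tool_pos: [0.5619, -0.1522, 0.0127]
tool_rot: [-3.142, -0.0, 2.977]
contact_force: [0.8, -1.2, -0.4]
opening: 0.0366
grip_force: 0.5
```

```bash
python3 - <<'E'
from go import *
s=robot.observe(); r=R.from_euler('xyz',s['tool_rot']); p=s['tool_pos']; S=np.array([.485,-.1407]); print(p,s['tool_rot'],s['opening'],s['grip_force'],s['contact_force'])
for a in range(8,89,8):
    a=min(a,79); q=R.from_euler('z',-a,degrees=True).apply(np.r_[p[:2]-S,0])
    d=r.inv().apply(np.r_[S,p[2]]+q-p)/.1
    print(a,np.round(d,3),round(a/180,3))
E
```

```text
[ 0.56194556 -0.15216188  0.01268479] [-3.14151925e+00 -7.08741695e-05  2.97657099e+00] 0.03658858173044564 0.4505268204957247 [ 0.84743494 -1.20931031 -0.38836281]
8 [ 0.006 -0.108  0.   ] 0.044
16 [ 0.026 -0.215  0.   ] 0.089
24 [ 0.062 -0.318  0.   ] 0.133
32 [ 0.111 -0.414  0.   ] 0.178
40 [ 0.173 -0.503  0.   ] 0.222
48 [ 0.247 -0.582  0.   ] 0.267
56 [ 0.332 -0.651  0.   ] 0.311
64 [ 0.425 -0.707  0.   ] 0.356
72 [ 0.525 -0.749  0.   ] 0.4
79 [ 0.616 -0.774  0.   ] 0.439
79 [ 0.616 -0.774  0.   ] 0.439
```

Request:
{"op": "move_arm", "data": {
  "motion": [
    [0,0,0,0,0,0],
    [0.006,-0.108,0,0,0,0.044],
    [0.026,-0.215,0,0,0,0.089],
    [0.062,-0.318,0,0,0,0.133],
    [0.111,-0.414,0,0,0,0.178],
    [0.173,-0.503,0,0,0,0.222],
    [0.247,-0.582,0,0,0,0.267],
    [0.332,-0.651,0,0,0,0.311],
    [0.425,-0.707,0,0,0,0.356],
    [0.525,-0.749,0,0,0,0.4],
    [0.616,-0.774,0,0,0,0.439],
    [0.616,-0.774,0,0,0,0.439]
  ]
}}

```text
time: 6.9
tool_pos: [0.4883, -0.2185, 0.0127]
tool_rot: [3.142, -0.0, 1.598]
contact_force: [1.5, -0.1, -1.7]
opening: 0.0361
grip_force: 12.0
```

```bash
python3 - <<'E'
from meas import *
s=robot.observe();print(s['contact_force'],s['grip_force'],s['tool_pos'],np.degrees(s['tool_rot']))
c=cam('top');save(c,'t2.png')
print(disc(c,.032,[.485,-.17],.1)); print(disc(c,.032,[.485,-.141],.062))
E
```

```text
[ 1.54054377 -0.11390213 -1.70557253] 11.970315277576447 [ 0.48828301 -0.21851068  0.01273874] [ 1.79995896e+02 -1.61078646e-03  9.15374444e+01]
(array([ 0.57612497, -0.17593245]), np.float64(0.0), np.float64(0.06217728262073503), 0, np.float64(0.030717263230394476), np.int64(25), 64)
(array([ 0.57612497, -0.17593245]), np.float64(0.0), np.float64(0.06217728262073503), 0, np.float64(0.030717263230394476), np.int64(25), 64)
```

View pics/t2.png

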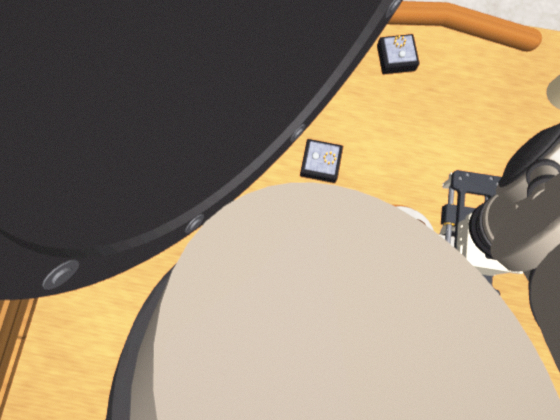

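The arm hides the disc in this view. I'll release, lift and look with the wrist camera.

Request:
{"op": "move_arm", "data": {
  "motion": [
    [0,0,0,0,0,0],
    [0,0,0,0,0,0],
    [0,0,0,0,0,0],
    [0,0,0,0,0,0],
    [0,0,-0.5,0,0,0],
    [0,0,-1,0,0,0],
    [0,0,-1,0,0,0]
  ],
  "fingers": 1
}}

```text
time: 7.82
tool_pos: [0.4906, -0.2197, 0.1166]
tool_rot: [3.135, 0.005, 1.598]
contact_force: [-0.4, -0.7, -0.1]
opening: 0.0919
grip_force: 0.0
```

Request:
{"op": "move_arm", "data": {
  "motion": [
    [0,0,-0.5,0,0,0],
    [0,0,-0.9,0,0,0],
    [0,0,-0.9,0,0,0],
    [0,0,-0.9,0,0,0]
  ]
}}

```text
time: 8.32
tool_pos: [0.4878, -0.218, 0.2012]
tool_rot: [-3.14, -0.001, 1.597]
contact_force: [0.5, -0.0, 0.1]
opening: 0.092
grip_force: 0.0
```

```bash
python3 - <<'E'
from meas import *
s=robot.observe();print(s['qpos'],s['tool_pos'],np.degrees(s['tool_rot']))
c=cam('wrist');save(c,'w2.png')
print(disc(c,.032,[.485,-.161],.085))
print(disc(c,.053,[.484,.0177],.11))
P=cloud(c);m=(P[...,2]>.085)&(P[...,2]<.13)&(np.hypot(P[...,0]-.486,P[...,1]+.139)<.05)
v,w=np.nonzero(m); print('finial',len(v),onplane(c,[[w.mean(),v.mean()]],.105),P[m].max(0),P[m].min(0))
E
```

```text
[-5.63637109e-01  3.81978833e-01  1.53739114e+00 -9.02050074e-05
  1.22466516e+00 -5.90278973e-01] [ 0.48780867 -0.21796037  0.20117874] [-1.79881033e+02 -7.38558873e-02  9.15281491e+01]
(array([ 0.4844484 , -0.14337904]), np.float64(-1.5387450750863383), np.float64(0.08969668150801949), 1045, np.float64(0.03242278321532971), np.int64(292), 604)Traceback (most recent call last):
  File "<stdin>", line 5, in <module>
  File "meas.py", line 18, in disc
    b=onplane(c,np.vstack(h),z)[:,:2]
                ~~~~~~~~~^^^
    return _nx.concatenate(arrs, 0, dtype=dtype, casting=casting)
           ~~~~~~~~~~~~~~~^^^^^^^^^^^^^^^^^^^^^^^^^^^^^^^^^^^^^^^
ValueError: need at least one array to concatenate
```

View pics/w2.png

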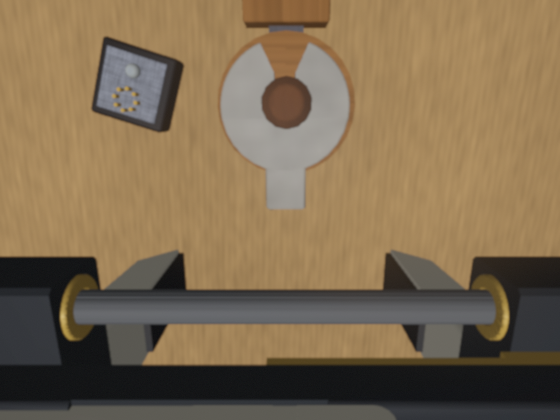

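Wrist view: the lower disc is on the stem at (287,103), its slot facing the ledge at the top and its tab at (287,188). It is about 2.5 mm off centre. Now the second disc.

```bash
python3 -c "
from go import *
go(.472,.0937,.2,99.3)"
```

```text
row [ 3.1187e+00 -7.3200e-02  1.4100e-02 -9.0000e-04 -6.0000e-04 -4.3200e-02] t 8.375
```

Request:
{"op": "move_arm", "data": {
  "motion": [
    [0.5,0,0,0,0,0],
    [1,-0.02,0,0,0,0],
    [1,-0.02,0,0,0,0]
  ]
}}

```text
time: 8.75
tool_pos: [0.4827, -0.1155, 0.2012]
tool_rot: [-3.138, -0.002, 1.601]
contact_force: [1.1, -0.6, 0.1]
opening: 0.092
grip_force: 0.0
```

Request:
{"op": "move_arm", "data": {
  "motion": [
    [0.5,0,0,0,0,0],
    [1,-0.02,0,0,0,0],
    [1,-0.02,0,0,0,0]
  ]
}}

```text
time: 9.12
tool_pos: [0.4785, -0.0168, 0.2016]
tool_rot: [-3.139, -0.001, 1.601]
contact_force: [-0.2, -0.5, 0.7]
opening: 0.0919
grip_force: 0.0
```

Request:
{"op": "move_arm", "data": {
  "motion": [
    [0.5,0,0,0,0,0],
    [1,-0.03,0,0,0,0],
    [1,-0.03,0,0,0,-0.043],
    [1,-0.03,0,0,0,-0.043],
    [1,-0.03,0,0,0,-0.043]
  ]
}}

```text
time: 9.75
tool_pos: [0.4738, 0.0801, 0.2022]
tool_rot: [-3.141, 0.0, 1.729]
contact_force: [-0.5, -0.6, 0.3]
opening: 0.0918
grip_force: 0.0
```

```bash
python3 - <<'E'
from meas import *
from go import go
c=cam('wrist')
d=disc(c,.053,[.484,.03],.11);print(d)
x,a=d[0],d[1]; g=x+.077*np.array([np.cos(a),np.sin(a)]); print(g,np.degrees(a))
go(g[0],g[1],.039,np.degrees(a))
E
```

```text
(array([0.47851823, 0.04888264]), np.float64(-1.3339081998830635), np.float64(0.07329898559425899), 354, np.float64(0.053370145403653785), np.int64(53), 466)
[ 0.4965885  -0.02596698] -76.42731011119255
row [-1.0833e+00  5.9400e-02  1.6337e+00  1.0000e-04  3.0000e-04  9.7490e-01] t 9.8
```

```bash
sed -i 's/x0=np.median(q,0)/x0=np.median(q,0) if init is None else np.array(init)/; s/tol=.006)/tol=.006,init=None)/' meas.py; python3 - <<'E'
from meas import *
from go import go
c=cam('wrist')
d=disc(c,.053,[.484,.03],.11,.006,[.484,.0165]);print(d)
x,a=d[0],d[1]; g=x+.077*np.array([np.cos(a),np.sin(a)]); print(g,np.degrees(a))
go(g[0],g[1],.039,np.degrees(a)); save(c,'w3.png')
E
```

```text
(array([0.48417326, 0.01706167]), np.float64(1.729469102512867), np.float64(0.09001570611325564), 1231, np.float64(0.05336723219724085), np.int64(183), 474)
[0.47200666 0.09309439] 99.0912803722656
row [ 1.2950e-01  3.8000e-03  1.6345e+00 -1.0000e-04  1.0000e-04 -1.0000e-04] t 9.85
```

View pics/w3.png

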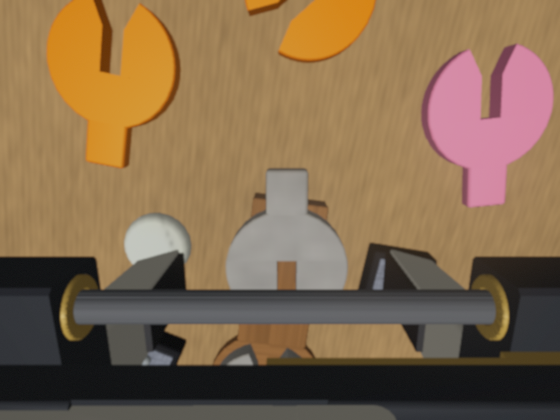

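Wrist view: the second disc is at (287,265), its tab at (287,192) in line with the gripper, and the ring box is clear to the right. The fit agrees with the top view to about 1 mm.

Request:
{"op": "move_arm", "data": {
  "motion": [
    [0.13,0,0.5,0,0,0],
    [0.13,0,1,0,0,0],
    [0.13,0,1,0,0,0]
  ]
}}

```text
time: 10.22
tool_pos: [0.469, 0.0936, 0.1001]
tool_rot: [-3.134, -0.001, 1.731]
contact_force: [0.1, 0.6, -0.6]
opening: 0.0916
grip_force: 0.0
```

Request:
{"op": "move_arm", "data": {
  "motion": [
    [0,0,0.4,0,0,0],
    [0,0,0.63,0,0,0],
    [0,0,0.63,0,0,0]
  ]
}}

```text
time: 10.6
tool_pos: [0.4718, 0.0938, 0.0403]
tool_rot: [-3.141, 0.0, 1.731]
contact_force: [0.4, 1.3, 0.0]
opening: 0.0917
grip_force: 0.0
```

Request:
{"op": "move_arm", "data": {
  "motion": [
    [0,0,0,0,0,0],
    [0,0,0,0,0,0],
    [0,0,0,0,0,0],
    [0,0,0,0,0,0],
    [0,0,0,0,0,0],
    [0,0,0,0,0,0],
    [0,0,0,0,0,0]
  ],
  "fingers": -1,
  "newtons": 12
}}

```text
time: 11.48
tool_pos: [0.4717, 0.0942, 0.0397]
tool_rot: [3.141, 0.0, 1.733]
contact_force: [1.8, 0.4, -0.4]
opening: 0.036
grip_force: 12.0
```

```bash
python3 - <<'E'
from go import *
s=robot.observe(); print(s['tool_pos'],s['opening'],s['grip_force'],s['contact_force'])
S=np.array([.485,-.1407]); 
# yaw target 91.8, tab direction 91.8 from centre; goal tool point when disc centre is dist D before stem
u=np.array([np.cos(np.radians(91.8)),np.sin(np.radians(91.8))])
for D in (.155,.1,.08,.03,0,-.003):
    g=S+u*(D+.077); print(D,g); go(g[0],g[1],s['tool_pos'][2],91.8)
E
```

```text
[0.4716573  0.09421625 0.03970583] 0.036010852388219654 11.98699414730072 [ 1.81569486  0.37875408 -0.39472154]
0.155 [0.4777127  0.09118552]
row [-0.0397  0.0549  0.      0.0001  0.      0.0415] t 11.475
0.1 [0.4794403  0.03621266]
row [-5.85e-01 -1.67e-02  1.00e-04  1.00e-04  0.00e+00  4.15e-02] t 11.475
0.08 [0.48006851 0.01622253]
row [-7.833e-01 -4.270e-02  1.000e-04  1.000e-04  0.000e+00  4.150e-02] t 11.475
0.03 [ 0.48163905 -0.0337528 ]
row [-1.279e+00 -1.078e-01  1.000e-04  1.000e-04  0.000e+00  4.150e-02] t 11.475
0 [ 0.48258137 -0.06373799]
row [-1.5765e+00 -1.4680e-01  1.0000e-04  1.0000e-04  0.0000e+00  4.1500e-02] t 11.475
-0.003 [ 0.4826756  -0.06673651]
row [-1.6062e+00 -1.5070e-01  1.0000e-04  1.0000e-04  0.0000e+00  4.1500e-02] t 11.475
```

Request:
{"op": "move_arm", "data": {
  "motion": [
    [-0.04,0.055,0,0,0,0.042],
    [-0.2,0.034,0,0,0,0.042],
    [-0.35,0.014,0,0,0,0.042],
    [-0.5,-0.006,0,0,0,0.042],
    [-0.65,-0.025,0,0,0,0.042],
    [-0.78,-0.043,0,0,0,0.042],
    [-0.78,-0.043,0,0,0,0.042]
  ]
}}

```text
time: 12.35
tool_pos: [0.4798, 0.0148, 0.0397]
tool_rot: [3.142, 0.001, 1.599]
contact_force: [-0.0, -2.3, 0.6]
opening: 0.0359
grip_force: 12.0
```

```bash
python3 - <<'E'
from go import *
s=robot.observe(); print(s['tool_pos'],s['opening'],s['grip_force'],s['contact_force'])
S=np.array([.485,-.1407]); u=np.array([np.cos(np.radians(91.8)),np.sin(np.radians(91.8))])
for D in (.03,0):
    g=S+u*(D+.078); print(D,g); go(g[0],g[1],s['tool_pos'][2],91.8)
c=cam('side');save(c,'s2.png')
E
```

```text
[0.47982386 0.01477957 0.03971074] 0.03587868072782816 11.953104436397552 [-0.03377358 -2.29092035  0.60232289]
0.03 [ 0.48160764 -0.03275329]
row [-4.756e-01  4.200e-03  6.000e-04  0.000e+00  4.000e-04 -9.000e-04] t 12.35
0 [ 0.48254996 -0.06273849]
row [-7.756e-01  5.100e-03  9.000e-04  0.000e+00  4.000e-04 -9.000e-04] t 12.35
```

View pics/s2.png

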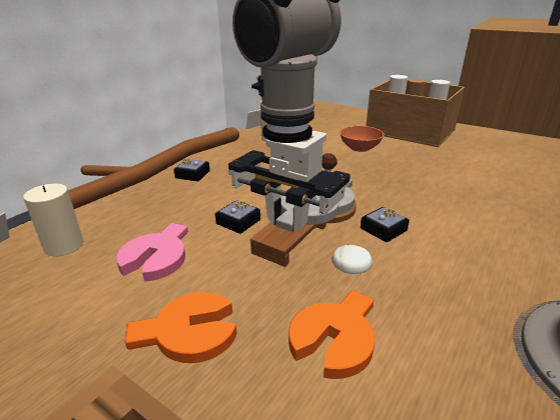

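Side view: the gripper at (287,205) holds the disc, which is moving along the ledge towards the post, and the ring box at (238,215) is untouched. I'll go on home.

Request:
{"op": "move_arm", "data": {
  "motion": [
    [-0.15,0.002,0,0,0,0],
    [-0.3,0.003,0,0,0,0],
    [-0.42,0.004,0,0,0,0],
    [-0.52,0.004,0,0,0,0],
    [-0.62,0.005,0,0,0,0],
    [-0.7,0.005,0,0,0,0],
    [-0.77,0.005,0,0,0,0],
    [-0.78,0.005,0,0,0,0],
    [-0.78,0.005,0,0,0,0]
  ]
}}

```text
time: 13.52
tool_pos: [0.4824, -0.0618, 0.0395]
tool_rot: [-3.141, 0.0, 1.6]
contact_force: [-0.6, -0.2, -2.9]
opening: 0.0358
grip_force: 11.9
```

Request:
{"op": "move_arm", "data": {
  "motion": [
    [0,0,0,0,0,0],
    [0,0,0,0,0,0],
    [0,0,0,0,0,0],
    [0,0,0,0,0,0],
    [0,0,0,0,0,0],
    [0,0,-0.5,0,0,0],
    [0,0,-1,0,0,0],
    [0,0,-1,0,0,0]
  ],
  "fingers": 1
}}

```text
time: 14.52
tool_pos: [0.4848, -0.0621, 0.1433]
tool_rot: [3.134, 0.003, 1.601]
contact_force: [-0.8, -0.1, -0.6]
opening: 0.0914
grip_force: 0.0
```

Request:
{"op": "move_arm", "data": {
  "motion": [
    [0.2,0,-0.4,0,0,0],
    [0.2,0,-0.65,0,0,0],
    [0.2,0,-0.65,0,0,0],
    [0.2,0,-0.65,0,0,0]
  ]
}}

```text
time: 15.02
tool_pos: [0.4811, -0.0414, 0.2031]
tool_rot: [-3.139, -0.001, 1.6]
contact_force: [0.3, 0.1, -0.2]
opening: 0.0917
grip_force: 0.0
```

```bash
python3 - <<'E'
from meas import *
s=robot.observe();print(s['tool_pos'])
c=cam('side');save(c,'s3.png')
P,g=masks(c)
for z,r in((.052,.1),(.031,.1)):
    try: print('side',z,disc(c,z,[.485,-.14],r,.006,[.485,-.141]))
    except Exception as e: print(e)
c=cam('wrist');save(c,'w4.png')
try: print('wrist',disc(c,.052,[.485,-.13],.1,.006,[.485,-.141]))
except Exception as e: print(e)
E
```

```text
[ 0.48113406 -0.04141339  0.20307422]
side 0.052 (array([ 0.48197672, -0.13446121]), np.float64(1.6214705232291489), np.float64(0.09101387454715257), 130, np.float64(0.05090964971059514), np.int64(69), 163)
side 0.031 (array([ 0.48493417, -0.13264794]), np.float64(0.0), np.float64(0.05751809541000656), 0, np.float64(0.030878742454258368), np.int64(23), 58)
wrist (array([ 0.48418259, -0.14000258]), np.float64(1.6142388779587389), np.float64(0.09085367630585574), 1110, np.float64(0.05235762853316389), np.int64(182), 518)
```

View pics/s3.png

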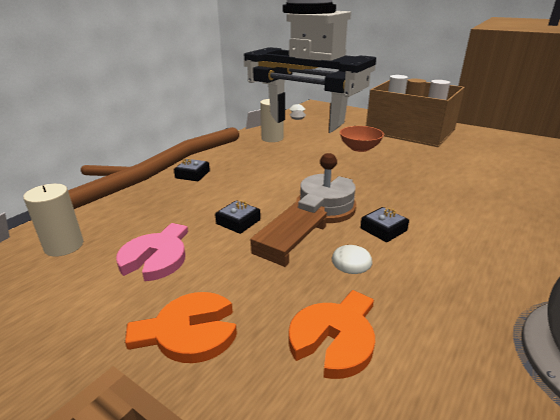

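Side view: the second disc lies round the stem at (327,195) on the lower one, and the ring box at (238,215) hasn't moved. The lower disc may have been dragged, so I'll check it from the far side.

Request:
{"op": "move_arm", "data": {
  "motion": [
    [-0.5,0,-0.1,0,0,0],
    [-0.9,0,-0.1,0,0,0],
    [-0.9,0,-0.1,0,0,0]
  ]
}}

```text
time: 15.5
tool_pos: [0.4842, -0.1337, 0.2134]
tool_rot: [-3.14, -0.0, 1.597]
contact_force: [-0.2, -0.1, -0.5]
opening: 0.0916
grip_force: 0.0
```

Request:
{"op": "move_arm", "data": {
  "motion": [
    [-0.5,0,0,0,0,0],
    [-0.95,0,0,0,0,0],
    [-0.95,0,0,0,0,0],
    [-0.95,0,0,0,0,0]
  ]
}}

```text
time: 16.0
tool_pos: [0.4871, -0.2252, 0.2139]
tool_rot: [-3.14, -0.002, 1.6]
contact_force: [-0.4, 0.0, -0.2]
opening: 0.0915
grip_force: 0.0
```

```bash
python3 - <<'E'
from meas import *
s=robot.observe();print(s['tool_pos'])
c=cam('wrist');save(c,'w5.png')
print('up',disc(c,.052,[.485,-.13],.1,.006,[.485,-.141]))
P,g=masks(c)
# lower tab: grey at z~.032, beyond r 58 on -y side
d=P[...,:2]-np.array([.485,-.1407]); rr=np.hypot(d[...,0],d[...,1])
m=g&(abs(P[...,2]-.032)<.005)&(rr>.058)&(rr<.11)&(d[...,1]<0)
m=cv2.morphologyEx(m.astype(np.uint8),cv2.MORPH_OPEN,np.ones((3,3)))
v,u=np.nonzero(m); q=onplane(c,np.c_[u,v],.032)[:,:2]-[.485,-.1407]
a=np.radians(-88.2); ax=np.array([np.cos(a),np.sin(a)]); n=np.array([-ax[1],ax[0]])
x=q@ax;y=q@n; print(len(v),'tab end',np.percentile(x,[0,1,99,100]),'width',np.percentile(y,[1,99]),'slope',np.polyfit(x,y,1)[0])
E
```

```text
[ 0.487105   -0.22521696  0.21388526]
up (array([ 0.48420235, -0.14157493]), np.float64(1.6115172660506325), np.float64(0.07321732071381742), 592, np.float64(0.05244885495904106), np.int64(309), 616)
1355 tab end [0.05591409 0.05689265 0.09069907 0.09072313] width [-0.01742816  0.01691643] slope -0.003543258643075722
```

View pics/w5.png

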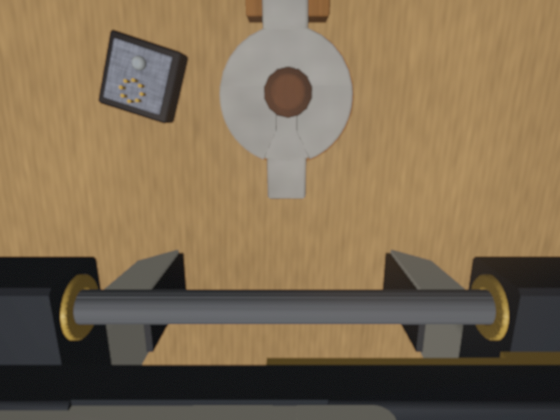

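Wrist view: both discs are centred at (287,93). The lower tab at (287,178) ends 90.7 mm from the axis, so the lower disc is within about 1 mm of centre. The slots are opposite, and the robot is clear of everything.

```bash
python3 -c "
from cell import robot
print(robot.hand_in())"
```

```text
the job is handed in; nothing more can be done
None
```

I handed the job in at about 16 s: both discs measured within about 1 mm of the stem's axis, the upper lying on the lower with the slots opposite, and the ring box looked unmoved; hand-in returned no verdict.

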